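# Lean a steel shelf divider against the parts cabinet, foot chocked

## Robot

A 6-joint arm with a two-finger parallel gripper is mounted at the origin on the work surface. World frame = base frame: x ahead of the robot, y to its left, z up, the work surface at z = 0. Lengths are in m, angles in rad, forces in N, time in s.
With the tool pointing down it reaches from about 0.25 to 0.85 m from the base axis. Payload 12.5 kg.
Tool frame: the origin (TCP) lies midway between the tips of the shut fingers; the grasp point (between the pads) lies behind it (bot.grasp_offset is the z of the grasp point in the tool frame, in m); z points along the fingers, y is the line along which they close (so a half turn about z gives the same grasp; the last joint's range is limited). The gripper opens to 93 mm and grips with 3 to 60 N. Pads are 15 mm wide; open, the fingers measure 128 mm over their backs; the gripper's body (75 mm by 188 mm) begins 65 mm behind the grasp point.
Start: joints at [-0.085, 0.351, 1.652, -0, 1.139, -0.085], TCP at [0.55, 0, 0.219] pointing down, gripper open.
Joint ranges: [-2.75, 2.75], [-0.79, 2.1], [0.01, 2.65], [-1.57, 4.71], [0.07, 3.14], [-2.87, 2.87]. Speed limits (rad/s): [2.22, 2.22, 2.79, 3.14, 3.14, 3.14].

## Interface

Orientations are given as a unit quaternion [w, x, y, z].
In Python, from plant import bot, cams, job gives the robot as it stands.
- The arm moves only by the tool move_arm, never from a script. Its argument "rows" is a list that holds one entry, the list of rows, each a list of 7 numbers: the shift along the tool's x, y, z in m, then the turn, a rotation vector about the tool's x, y, z in degrees, then the opening, from 0 (shut) to 1 (fully open). A call has 1 to 8 rows; each row is the pose to reach, as a shift and turn from the pose commanded when the call began, along the tool's axes at that moment; what a row does not reach only later rows make up. A row lasts 1/10 s, in which the tool goes at most 50 mm and 8.59 degrees, less where a joint would pass 70% of its speed; a pose out of reach is approached as far as the arm can. A call with a gripper value outside its range is refused whole. The fingers move at their own pace and stop on an object; the grip force is fixed at half the most. Time passes only in rows, so rows that repeat a pose let the fingers close. It gives the time, the measured TCP pose, the force, the opening and the grip force at its end, in the units of the state.
- bot.read_state(): the state, without advancing time (a new reading comes with each control period).
- cams.capture(name): name is "scene" or "side" or "wrist"; returns a dict with "frame" (480x640x3 uint8, red, green, blue), "depth" (480x640 float32, m along the optical axis (not along the pixel's ray), 0 where there is no reading), "intrinsics" (3x3 intrinsics, pixels), "R" (3x3) and "t" (3): a world point X has camera coordinates R X + t; the wrist camera has in their place "mount" (4x4, takes a point from camera to tool coordinates, whose origin is the TCP and whose axes are the flange's). Camera axes: x right, y down, z forward; pixel columns grow to the right and rows downward; lengths in m; the calibration is good to about 2 mm. A picture is of the moment at which its call begins: read the wrist's pose just before it.
- job.close_job(): hands the job in; it is judged then, once.
The state is a dict: "clock": time; "joints": joint angles; "qvel": joint speeds; "joint_efforts": joint torques, N m; "eef_pos": TCP position; "eef_rot": TCP orientation; "force": force on the tool from outside, world axes, zero at the start; "moment": the same for the moment, N m; "width": opening from 0.0 (shut) to 1.0 (fully open); "gripper_force": force on a finger pad.
Only numpy, scipy, OpenCV 4.12 (cv2) and the standard library are available. Lean on these libraries where they do the work, as an engineer would, in place of code of your own. Each camera call takes 0.05 s, during which the arm holds its last target. There are 200 camera calls.

## Task

Set out the tallest blue shelf divider for the fitter to collect: take it out of the slotted rack and lean it against the right-hand side of the small-parts cabinet, standing on its nylon foot some 15 to 20 degrees off upright, square to the cabinet and with its whole width on it, and block the foot with the rubber chock: flat on the bench, upright back squarely up against the middle of the foot, touching it. Do not let the divider drop or topple into place: keep hold of it until its foot is down on the bench and it rests against the cabinet, press gently, and leave the other things where they are.

Things in the scene. Friction and masses are not known exactly. Their poses are not given: they have to be found in the camera images.
- panel: the tallest divider: flat blue sheet steel, 140 wide (own x) x 10 thick (y) x 250 high (z), both faces alike, with a grey nylon glide 16 thick x 16 high along its foot (3 mm proud each side); about 0.4 kg. Origin: centre of its underside. Stands in a rack slot, top edge 262 above the bench. Friction on the bench about 0.6: it leans without sliding at such slants, but some 3 N on the foot shifts it
- panel_top (a point): middle of the tallest divider's top edge, 250 mm from its origin along its z
- rack: slotted rack fixed to the bench: steel base 190 x 215 x 12 high, origin at the centre of its underside. Three slots along its own x at own y = -70, 0, 70 mm, each between two wire loops 20 mm apart, 110 long, up to 73 mm above the bench; dividers stand on the base and lift straight up. Which is in which slot varies
- cabinet: low grey steel small-parts cabinet, blue drawers facing the robot, fixed: 300 deep (own x, away from the robot) x 360 wide (own y) x 160 high; origin at the centre of its underside. Its plain right side, own y = -180 mm, is the wall to lean on: the divider touches its top edge and stands out above it
- cabinet_edge (a point): middle of the top edge of the cabinet's right side, 160 mm above the bench; its axes are the cabinet's (y points into the cabinet)
- chock: loose black rubber wheel chock, 140 long (own x) x 62 wide (y) x 65 high, about 0.4 kg; about 2.5 N shifts it. Upright back face at own x = +70 mm, flat top from x = 36 to 70, ramp down to a 12 mm toe at x = -70. Origin: centre of its underside. Take it across its width near the back; back 55 to 80 mm off the cabinet's side gives the slant
- chock_back (a point): middle of the lower edge of the chock's upright back; its axes are the chock's (x points out of the back)
- panel_mid: one of the two shorter blue dividers, same make, 140 wide x 150 high; stands in another slot of the rack; leave it. Origin: centre of its underside
- panel_low: the shortest blue divider, 140 wide x 120 high, in another slot of the rack; leave it. Origin: centre of its underside
- oil_filter: white oil filter canister, 76 diameter x 94 high, standing on the bench; leave it. Origin: centre of its underside
- carton: small yellow carton, 100 x 130 x 70 high; leave it. Origin: centre of its underside
- tape: cardboard-brown roll of packing tape lying flat, 100 diameter x 48 high; leave it. Origin: centre of its underside
- bearing: steel ball bearing lying flat on the cabinet's top, towards its far left, 80 diameter x 22 high; leave it. Origin: centre of its underside
- wrench: open wrench 200 long lying flat on the bench at the far right; leave it. Origin: mid-length, on its underside
- grease: can, 64 diameter x 120 high, standing near the robot in front of the rack; leave it. Origin: centre of its underside
Not all that is in view belongs to the job. Leave any turquoise look-alike of the chock alone. What is shaped like the panel but pink is not meant.

How it is judged:
By the outcome, as a careful person would: the job done as asked, in the order asked, and still so for the second after the job is handed in, with the robot touching nothing.
It also fails if it takes over 61 s, if anything falls off the work surface, if the arm or the gripper's body presses on something with over 40 N, if the wrist force passes 120 N, or if a joint passes its speed limit or range.

## Working session

There is one attempt and no reset: what is moved stays moved. The work goes in short steps, Python scripts to look and compute and a tool call to move; the robot and the scene stay as the last step left them, time stands still between calls to the robot, and variables do not carry over. Pictures are saved under pics/ and viewed, at most 10 in all, crops included, and the job is handed in when it is done.

Besides the shell and the picture viewer there is one more tool, called after ">>>" as name([rows], argument=value, ...), one row to a line, values as JSON. move_arm: Moves the arm, as the interface text tells. Its arguments: {"type":"object","properties":{"rows":{"type":"array","items":{"type":"array","items":{"type":"array","items":{"type":"number"}}}}},"required":["rows"]}

```bash
ls; mkdir -p pics
cat > h.py <<'E'
import numpy as np, cv2
from scipy.spatial.transform import Rotation as R
from plant import bot, cams, job
def pose(s=None):
    s=s or bot.read_state(); q=s["eef_rot"]
    return np.array(s["eef_pos"]), R.from_quat([q[1],q[2],q[3],q[0]]).as_matrix()
def cap(name,save=None):
    p,Rm=pose(); c=cams.capture(name)
    d=c["depth"]; K=c["intrinsics"]; v,u=np.mgrid[:480,:640]
    P=np.stack([(u-K[0,2])/K[0,0]*d,(v-K[1,2])/K[1,1]*d,d],-1)
    if name=="wrist":
        M=np.array(c["mount"]); W=(P@M[:3,:3].T+M[:3,3])@Rm.T+p
    else: W=(P-c["t"])@np.array(c["R"])
    W[d==0]=np.nan
    if save: cv2.imwrite(save,c["frame"][:,:,::-1])
    return c["frame"],W,c
E
python3 - <<'E'
from h import *
s=bot.read_state(); print(s, bot.grasp_offset)
for n in("scene","side"):
    f,W,c=cap(n,f"pics/{n}0.png"); np.savez(f"{n}0.npz",f=f,W=W)
    print(n,-np.array(c["R"]).T@c["t"])
E
```

```text
pics
{'clock': 0.0, 'joints': array([-8.46143688e-02,  3.51245956e-01,  1.65243159e+00, -1.61511456e-06,
        1.13910680e+00, -8.46212556e-02]), 'qvel': array([-0.00042232,  0.00089224, -0.00110965, -0.00034515, -0.00151193,
       -0.00044189]), 'joint_efforts': array([ 1.41757551e-03, -4.97321892e+01, -2.85254824e+01,  6.99741254e-02,
        2.57699919e-02, -1.73020858e-04]), 'eef_pos': array([5.49648540e-01, 4.70736926e-05, 2.18093260e-01]), 'eef_rot': array([-4.54956800e-04,  7.07103982e-01,  7.07109330e-01, -3.84771477e-04]), 'force': array([-0.14115627,  0.53679619, -0.75685963]), 'moment': array([-0.01491703,  0.03325459, -0.00771021]), 'gripper_force': 0.0, 'width': 1.001074222907528} -0.0188
scene [ 1.25877488 -0.35099904  1.23785938]
side [-0.01920021 -0.98389502  0.9746783 ]
```

View pics/scene0.png

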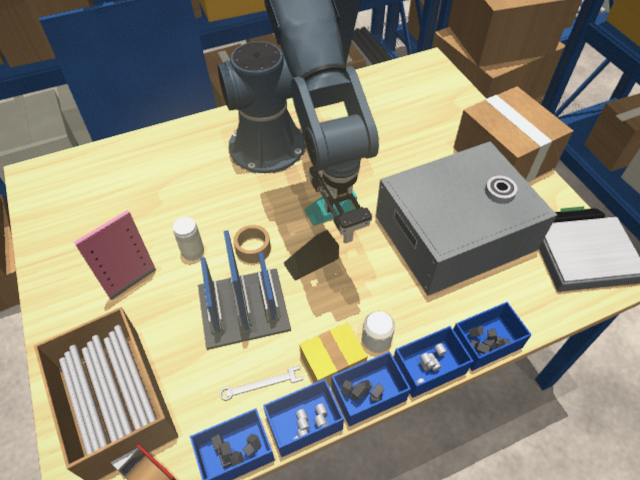

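View pics/side0.png

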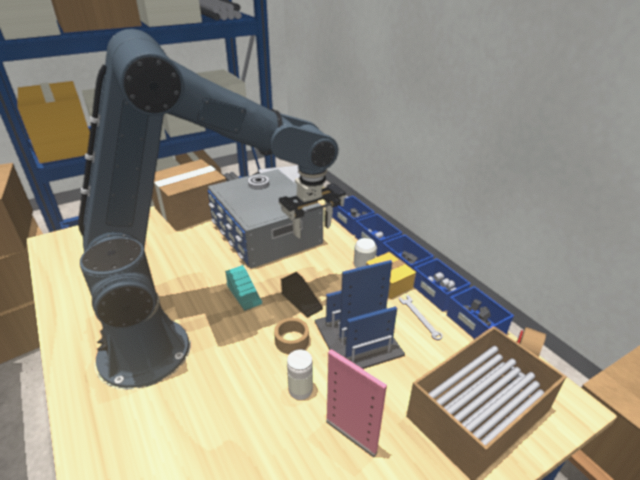

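Scene view: the tall blue panel is in the middle slot (≈(235,270)), the black chock is at ≈(313,256), the cabinet at ≈(465,215) and the turquoise decoy under the gripper. Side view: the panel is at ≈(367,295) and the chock at ≈(300,293). Next I measure from the depth data.

Run:
```python
from h import *
def rect(P,n):
    (c,s,a)=cv2.minAreaRect(P[:,:2].astype(np.float32)*1000); print(n,len(P),"c",np.round(c,1),"size",np.round(s,1),"ang",round(a,2),"z",np.round(np.percentile(P[:,2],[1,50,99]),3))
for n in("scene","side"):
    D=np.load(f"{n}0.npz"); f=D["f"].astype(int); W=D["W"]; r,g,b=f[...,0],f[...,1],f[...,2]
    x,y,z=W[...,0],W[...,1],W[...,2]
    v,u=np.mgrid[:480,:640]
    box=(u>190)&(u<300)&(v>220)&(v<350) if n=="scene" else (u>310)&(u<410)&(v>255)&(v<370)
    blue=(b>r+25)&(b>g+15)&box
    rect(W[blue&(z>0.18)],n+" tall"); 
    t=W[blue&(z>0.252)&(z<.275)]; rect(t,n+" tall top")
    rect(W[blue&(z>.02)&(z<.3)],n+" allblue")
    cb=(u>375)&(u<560)&(v>140)&(v<290) if n=="scene" else (u>205)&(u<330)&(v>165)&(v<265)
    rect(W[cb&(abs(z-.16)<.006)&(abs(r-b)<25)],n+" cabtop")
    ch=(u>280)&(u<345)&(v>225)&(v<285) if n=="scene" else (u>275)&(u<325)&(v>268)&(v<320)
    k=ch&(r<60)&(g<60)&(b<60)&(z>.008)&(z<.09)
    rect(W[k],n+" chock"); rect(W[k&(z>.058)],n+" chocktop")
    rb=(u>190)&(u<300)&(v>260)&(v<350) if n=="scene" else (u>310)&(u<410)&(v>300)&(v<370)
    rect(W[rb&(abs(z-.012)<.003)&(abs(r-b)<25)&(r<130)],n+" rackbase")
```

```text
scene tall 251 c [ 560.1 -266.1] size [ 10.7 139.2] ang 80.01 z [0.218 0.262 0.267]
scene tall top 246 c [ 560.1 -266.1] size [ 10.7 139.2] ang 80.01 z [0.257 0.262 0.267]
scene allblue 721 c [ 552.3 -265.9] size [151.9 154.7] ang 80.68 z [0.127 0.162 0.266]
scene cabtop 10836 c [556.7 455.4] size [303.  530.6] ang 1.16 z [0.155 0.162 0.166]
scene chock 128 c [479.1  -0.6] size [58.9 47.4] ang 4.86 z [0.053 0.065 0.07 ]
scene chocktop 125 c [479.1  -0.6] size [58.9 47.4] ang 4.86 z [0.06  0.065 0.07 ]
scene rackbase 2442 c [ 546.7 -234.6] size [268.9 201.8] ang 80.66 z [0.009 0.012 0.015]
side tall 1162 c [ 555.7 -269. ] size [ 17.8 137.8] ang 80.66 z [0.181 0.227 0.263]
side tall top 257 c [ 556.  -268.6] size [ 17.  134.7] ang 80.37 z [0.252 0.26  0.265]
side allblue 3726 c [ 684.4 -219.8] size [491.1 194.1] ang 18.98 z [0.038 0.148 0.262]
side cabtop 3149 c [555.5 452.7] size [532.5 301.9] ang 89.76 z [0.155 0.16  0.165]
side chock 263 c [478.4 -50.3] size [ 58.7 133.3] ang 7.25 z [0.013 0.059 0.069]
side chocktop 141 c [474.2 -11.5] size [57.9 50.3] ang 13.24 z [0.058 0.064 0.07 ]
side rackbase 911 c [ 517.5 -261.2] size [137.9 309.7] ang 25.84 z [0.009 0.012 0.015]
```

Run:
```python
from h import *
for n in("scene","side"):
    D=np.load(f"{n}0.npz"); f=D["f"].astype(int); W=D["W"]; r,g,b=f[...,0],f[...,1],f[...,2]
    x,y,z=W[...,0],W[...,1],W[...,2]; v,u=np.mgrid[:480,:640]
    cab=(abs(z-.16)<.006)&(abs(r-b)<30)&(y>.1)&(x>.38)&(x<.75)&(y<.6)
    P=W[cab]
    for nm,a,o in(("right side y(x)",0,1),("front x(y)",1,0)):
        pts=[]
        for k in np.arange(.42,.70,.01) if a==0 else np.arange(.25,.5,.01):
            q=P[abs(P[:,a]-k)<.005][:,o]
            if len(q)>5: pts.append((k,np.percentile(q,2)))
        pts=np.array(pts)
        if len(pts)>4:
            l=cv2.fitLine(pts.astype(np.float32),cv2.DIST_HUBER,0,.001,.001).ravel(); print(n,nm,"at",l[2:],"slope deg",np.degrees(np.arctan2(l[1],l[0])), "range",pts[0],pts[-1])
    print("x extent",np.percentile(P[:,0],[.5,99.5]))
    # wall points
    w=W[(z>.03)&(z<.14)&(x>.45)&(x<.66)&(y>.1)&(y<.3)&(abs(r-b)<30)]
    if len(w)>50:
        A=np.c_[w[:,0]-.55,np.ones(len(w))]; print(n,"wall",len(w),np.percentile(w[:,1],[5,50,95]),np.linalg.lstsq(A,w[:,1],rcond=None)[0])
    ch=(x>.42)&(x<.54)&(y>-.16)&(y<.06)&(z>.008)&(z<.075)&(r<70)&(g<70)&(b<70)
    q=W[ch]; print(n,"chock",len(q))
    for y0 in np.arange(-.13,.05,.02):
        s=q[abs(q[:,1]-y0)<.006]
        if len(s)>3: print(round(y0,2),len(s),np.round(np.percentile(s[:,0],[2,98]),4),np.round(np.median(s[:,2]),3))
```

```text
scene right side y(x) at [0.584      0.19729237] slope deg 0.48633966 range [0.42       0.19674437] [0.69       0.19923875]
scene front x(y) at [0.391     0.4145152] slope deg -1.7245136 range [0.25       0.41660331] [0.49       0.41152934]
x extent [0.4091902  0.70730695]
scene wall 1217 [0.19225853 0.19438183 0.19655912] [0.00801272 0.194299  ]
scene chock 1136
-0.09 57 [0.467 0.521] 0.025
-0.07 105 [0.4604 0.5168] 0.034
-0.05 122 [0.4567 0.5147] 0.043
-0.03 132 [0.4561 0.5135] 0.053
-0.01 128 [0.4522 0.5107] 0.062
0.01 114 [0.4506 0.5083] 0.064
0.03 14 [0.4976 0.5062] 0.038
side right side y(x) at [0.537     0.2046848] slope deg 6.483243 range [0.42       0.19345677] [0.69       0.21094217]
side front x(y) at [0.404     0.4100897] slope deg -0.25189468 range [0.25       0.40988441] [0.49       0.40842591]
x extent [0.40619445 0.70369361]
side wall 1269 [0.18791609 0.19257314 0.19708242] [0.006519   0.19260613]
side chock 885
-0.11 70 [0.4591 0.5126] 0.015
-0.09 88 [0.4554 0.5123] 0.026
-0.07 86 [0.4517 0.5087] 0.036
-0.05 94 [0.4501 0.5083] 0.044
-0.03 95 [0.4474 0.5063] 0.054
-0.01 84 [0.4443 0.5017] 0.062
0.01 38 [0.4446 0.4992] 0.064
```

>>> move_arm([
  [[-0.01,0,-0.05,0,0,-8.5,1],[-0.05,0.002,-0.08,0,0,-17,1],[-0.09,0.004,-0.1,0,0,-25.5,1],[-0.135,0.006,-0.11,0,0,-34,1],[-0.175,0.008,-0.11,0,0,-42.5,1],[-0.21,0.008,-0.11,0,0,-51,1],[-0.24,0.008,-0.11,0,0,-59.5,1],[-0.267,0.008,-0.11,0,0,-68,1]],
])

```text
clock: 0.9
eef_pos: [0.5576, -0.2686, 0.3281]
eef_rot: [-0.0, 0.188, 0.982, 0.0]
force: [0.5, -0.2, 0.4]
width: 1.0
gripper_force: 0.0
```

>>> move_arm([
  [[0,0,0,0,0,-8,1],[0,0,0,0,0,-12.3,1],[0,0,0,0,0,-12.3,1]],
])

```text
clock: 1.2
eef_pos: [0.5578, -0.2671, 0.3282]
eef_rot: [-0.0, 0.084, 0.996, 0.0]
force: [-0.3, -0.4, -0.5]
width: 0.999
gripper_force: 0.0
```

Run:
```python
from h import *
s=bot.read_state(); p,Rm=pose(s); print(p,Rm.round(3),s["joints"],s["clock"],s["force"])
f,W,c=cap("wrist","pics/w1.png"); print(np.round(c["mount"],4))
x,y,z=W[...,0],W[...,1],W[...,2]; f=f.astype(int)
k=(f[...,2]>f[...,0]+25)&(abs(z-.262)<.008)
P=W[k]; print(len(P)); 
if len(P)>20: print(cv2.minAreaRect(P[:,:2].astype(np.float32)*1000), np.median(P[:,2]))
```

```text
[ 0.55782969 -0.26711879  0.32816975] [[-0.986  0.168 -0.001]
 [ 0.168  0.986  0.   ]
 [ 0.001  0.    -1.   ]] [-5.21860036e-01  3.98918458e-01  1.31332160e+00  3.97286109e-05
  1.43019013e+00 -1.92401503e+00] 1.2 [-0.27900967 -0.41346621 -0.50903457]
[[ 4.000e-04 -9.589e-01 -2.837e-01  7.840e-02]
 [ 1.000e+00  3.000e-04  4.000e-04  6.000e-04]
 [-3.000e-04 -2.837e-01  9.589e-01 -1.666e-01]
 [ 0.000e+00  0.000e+00  0.000e+00  1.000e+00]]
2608
((557.9374389648438, -267.1756286621094), (11.593108177185059, 138.21778869628906), 80.14286041259766) 0.26264628011038604
```

>>> move_arm([
  [[0,0,0.04,0,0,0,1],[0,0,0.08,0,0,0,1],[0,0,0.111,0,0,0,1],[0,0,0.111,0,0,0,1],[0,0,0.111,0,0,0,0],[0,0,0.111,0,0,0,0],[0,0,0.111,0,0,0,0],[0,0,0.111,0,0,0,0]],
])

```text
clock: 2.05
eef_pos: [0.5584, -0.2671, 0.2189]
eef_rot: [0.001, 0.085, 0.996, -0.0]
force: [-0.2, 0.6, -0.1]
width: 0.703
gripper_force: 0.0
```

>>> move_arm([
  [[0,0,0,0,0,0,0],[0,0,0,0,0,0,0],[0,0,0,0,0,0,0],[0,0,0,0,0,0,0]],
])

```text
clock: 2.45
eef_pos: [0.558, -0.267, 0.2176]
eef_rot: [-0.0, 0.085, 0.996, -0.0]
force: [-0.7, 0.3, 0.5]
width: 0.358
gripper_force: 0.0
```

>>> move_arm([
  [[0,0,0,0,0,0,0],[0,0,0,0,0,0,0],[0,0,0,0,0,0,0],[0,0,0,0,0,0,0],[0,0,0,0,0,0,0]],
])

```text
clock: 2.95
eef_pos: [0.558, -0.2669, 0.2176]
eef_rot: [-0.0, 0.085, 0.996, 0.0]
force: [-1.0, 0.4, -0.6]
width: 0.108
gripper_force: 30.0
```

>>> move_arm([
  [[0,0,-0.01,0,0,0,0],[0,0,-0.03,0,0,0,0],[0,0,-0.05,0,0,0,0],[0,0,-0.07,0,0,0,0],[0,0,-0.095,0,0,0,0],[0,0,-0.12,0,0,0,0],[0,0,-0.12,0,0,0,0]],
])

```text
clock: 3.65
eef_pos: [0.5588, -0.2674, 0.3412]
eef_rot: [0.002, 0.085, 0.996, -0.001]
force: [-0.1, -0.4, -3.9]
width: 0.105
gripper_force: 30.0
```

```bash
cat >> h.py <<'E'
L=.2056
def panel_target(th,ycorner,zlow,x=.556,yaw=.45):
    """TCP pose with panel tilted th deg, its cabinet-side foot corner at ycorner, height zlow"""
    th=np.radians(th); Rw=R.from_euler('z',yaw,degrees=True).as_matrix()@R.from_euler('x',-th).as_matrix()
    xp,yp,zp=Rw.T  # panel axes
    corner=np.array([x,ycorner,zlow]); o=corner-.008*yp
    return o+L*zp, np.stack([-xp,yp,-zp],1)
def delta(T,cur=None):
    p,Rm=cur or pose(); Pt,Rt=T
    return (Rm.T@(Pt-p)).round(4), np.degrees(R.from_matrix(Rm.T@Rt).as_rotvec()).round(2)
E
python3 - <<'E'
from h import *
s=bot.read_state(); print(s["eef_pos"],s["force"],s["gripper_force"],s["clock"])
print(delta(panel_target(14,.146,.10))); print(delta(panel_target(14,.146,.02)))
print(delta(panel_target(14,.146,.02),panel_target(14,.146,.10)))
E
```

```text
[ 0.55875286 -0.26743213  0.34122264] [-0.10506244 -0.41743588 -3.88596752] 29.999280273914337 3.65
(array([0.08  , 0.4485, 0.0385]), array([ 13.82,  -0.96, -10.13]))
(array([0.0804, 0.4486, 0.1185]), array([ 13.82,  -0.96, -10.13]))
(array([0.    , 0.0194, 0.0776]), array([0., 0., 0.]))
```

>>> move_arm([
  [[0.005,0.03,0,1.2,-0.1,-1,0],[0.014,0.08,0,3,-0.2,-2,0],[0.024,0.135,0,5,-0.35,-3.5,0],[0.034,0.19,0,6.5,-0.45,-5,0],[0.044,0.245,0.005,8.5,-0.6,-6.2,0],[0.054,0.3,0.015,10,-0.7,-7.5,0],[0.063,0.35,0.02,11.5,-0.8,-8.5,0],[0.07,0.395,0.03,12.5,-0.9,-9.3,0]],
])

```text
clock: 4.45
eef_pos: [0.5546, 0.1138, 0.3105]
eef_rot: [-0.002, 0.002, 0.994, -0.109]
force: [0.9, -0.6, -3.9]
width: 0.109
gripper_force: 30.0
```

>>> move_arm([
  [[0.006,0.03,0.003,0.7,0,-0.4,0],[0.01,0.047,0.005,1.3,0,-0.8,0],[0.01,0.052,0.01,1.3,0,-0.8,0],[0.01,0.054,0.01,1.3,0,-0.8,0],[0.01,0.054,0.01,1.3,0,-0.8,0]],
])

```text
clock: 4.95
eef_pos: [0.5458, 0.1615, 0.2899]
eef_rot: [-0.003, -0.003, 0.993, -0.12]
force: [-0.7, -0.7, -4.3]
width: 0.108
gripper_force: 30.0
```

Run:
```python
from h import *
s=bot.read_state(); print(s["eef_pos"],s["force"],s["gripper_force"],s["clock"],s["joints"].round(2))
p,Rm=pose(s); print("foot",p+L*Rm[:,2], "tilt",np.degrees(np.arcsin(-Rm[1,2])),"yaw",np.degrees(np.arctan2(-Rm[1,0],-Rm[0,0])))
print(delta(panel_target(14,.146,.10))); print(delta(panel_target(14,.146,.012)))
f,W,c=cap("scene","pics/scene1.png"); np.savez("scene1.npz",f=f,W=W)
f,W,c=cap("side","pics/side1.png"); np.savez("side1.npz",f=f,W=W)
a=cv2.imread("pics/scene1.png")[120:320,230:490];b=cv2.imread("pics/side1.png")[130:330,200:460]
cv2.imwrite("pics/pair1.png",cv2.resize(np.hstack([a,b]),None,fx=1.53,fy=1.53,interpolation=3))
```

```text
[0.54575108 0.16152388 0.28991705] [-0.65258294 -0.66992254 -4.33083191] 29.99837189912796 4.95 [ 0.32  0.37  1.46 -0.23  1.39 -1.21]
foot [0.5448954  0.11240559 0.09027231] tilt 13.821753194293944 yaw 0.3618858756496912
(array([-0.01  ,  0.0229, -0.0175]), array([ 0.18, -0.35, -0.01]))
(array([-0.0105,  0.0439,  0.0679]), array([ 0.18, -0.35, -0.01]))
```

View pics/pair1.png

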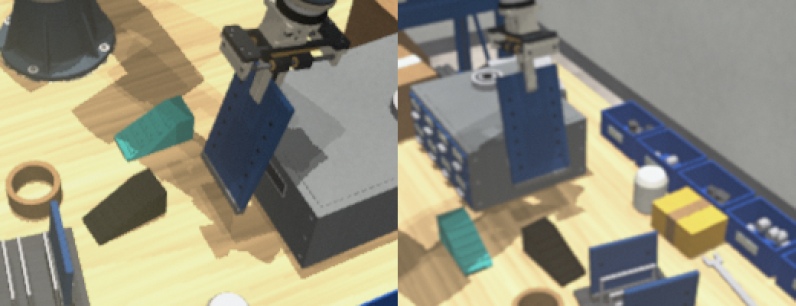

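The panel is held tilted beside the cabinet's side (left crop ≈(250,150)) with its foot clear of the bench. The chock and the decoy haven't moved. I'll compare the camera's panel plane with the kinematics to see how far off the wall estimate is.

Run:
```python
from h import *
p,Rm=pose(); o=p+L*Rm[:,2]; yp=Rm[:,1]; xp=-Rm[:,0]; zp=-Rm[:,2]
for n in("scene1","side1"):
    D=np.load(n+".npz"); f=D["f"].astype(int); W=D["W"]; Q=(W-o)@np.stack([xp,yp,zp],1)
    k=(f[...,2]>f[...,0]+25)&(abs(Q[...,1])<.03)&(abs(Q[...,0])<.085)&(Q[...,2]>-.02)&(Q[...,2]<.27)
    q=Q[k]; A=np.c_[q[:,0],q[:,2],np.ones(len(q))]; m=abs(q[:,1]-np.median(q[:,1]))<.006
    print(n,len(q),"y=ax+bz+c deg,deg,m",np.degrees(np.linalg.lstsq(A[m],q[m,1],rcond=None)[0][:2]),np.median(q[m,1]),"x ext",np.percentile(q[m,0],[1,99]),"z ext",np.percentile(q[m,2],[1,99]))
    x,y,z=W[...,0],W[...,1],W[...,2]; f0=f
    w=(z>.03)&(z<.14)&(x>.62)&(x<.69)&(y>.17)&(y<.21)&(abs(f[...,0]-f[...,2])<30); print(" wall",w.sum(),np.median(y[w]))
```

```text
scene1 1954 y=ax+bz+c deg,deg,m [0.08254231 0.01113609] -0.0036647697338477907 x ext [-0.05361812  0.07005136] z ext [0.02136709 0.24937995]
 wall 456 0.1952958156520976
side1 2507 y=ax+bz+c deg,deg,m [0.13238888 0.02548389] -0.005445055090748638 x ext [-0.06997941  0.06665211] z ext [0.01918452 0.24543815]
 wall 199 0.19352966321199985
```

>>> move_arm([
  [[-0.003,0.01,0,0,0,0,0],[-0.006,0.02,0,0.1,-0.2,0,0],[-0.01,0.028,0.015,0.18,-0.35,0,0],[-0.0105,0.035,0.035,0.18,-0.35,0,0],[-0.0105,0.04,0.055,0.18,-0.35,0,0],[-0.0105,0.0439,0.0679,0.18,-0.35,0,0],[-0.0105,0.0439,0.0679,0.18,-0.35,0,0],[-0.0105,0.0439,0.0679,0.18,-0.35,0,0]],
])

```text
clock: 5.85
eef_pos: [0.556, 0.189, 0.2144]
eef_rot: [0.001, -0.004, 0.993, -0.122]
force: [1.3, -0.2, -3.7]
width: 0.107
gripper_force: 30.0
```

Run:
```python
from h import *
s=bot.read_state(); print(s["eef_pos"],s["force"],s["moment"],s["gripper_force"])
p,Rm=pose(s); c=p+L*Rm[:,2]+.008*Rm[:,1]; print("corner",c, "tilt",np.degrees(np.arcsin(-Rm[1,2])),"roll",np.degrees(np.arcsin(Rm[0,2])))
print(delta(panel_target(14,.146,.0)))
```

```text
[0.55598114 0.18897144 0.21438261] [ 1.31670654 -0.23462829 -3.72632765] [ 0.4879228  -0.08325518  0.02247556] 29.998463988304138
corner [0.55660611 0.14704972 0.01294394] tilt 13.984253282842978 roll 0.19206894770464641
(array([0.0003, 0.0022, 0.0128]), array([0.01, 0.08, 0.02]))
```

>>> move_arm([
  [[0,0.0007,0.005,0,0,0,0],[0,0.0015,0.009,0,0,0,0],[0,0.0017,0.0105,0,0,0,0],[0,0.0017,0.0105,0,0,0,0],[0,0.0017,0.0105,0,0,0,0]],
])

```text
clock: 6.35
eef_pos: [0.5557, 0.1878, 0.2034]
eef_rot: [0.001, -0.004, 0.993, -0.122]
force: [-0.4, 0.6, -3.9]
width: 0.106
gripper_force: 30.0
```

>>> move_arm([
  [[0,0.0003,0.001,0,0,0,0],[0,0.0003,0.001,0,0,0,0],[0,0.0003,0.001,0,0,0,0]],
])

```text
clock: 6.65
eef_pos: [0.5558, 0.1879, 0.2029]
eef_rot: [0.001, -0.004, 0.993, -0.122]
force: [-3.2, 0.5, 6.2]
width: 0.104
gripper_force: 30.0
```

Run:
```python
import h; from h import *
s=bot.read_state(); p,Rm=pose(s); print(p,s["force"],s["moment"])
h.L=.2070
c=p+h.L*Rm[:,2]+.008*Rm[:,1]; print("corner",c)
th=np.degrees(np.arcsin(-Rm[1,2])); yaw=np.degrees(np.arctan2(-Rm[1,0],-Rm[0,0])); print(th,yaw)
for t in (15,16,16.5,17,17.5,18): print(t,delta(panel_target(t,c[1],c[2]+.0003,x=c[0])))
```

```text
[0.55577225 0.18793587 0.20291405] [-3.1510367   0.47424133  6.22468674] [ 0.05600199  0.40467005 -0.17672032]
corner [5.56435256e-01 1.45665862e-01 1.19059617e-04]
13.987069705529379 0.4898706698643964
15 (array([-0.0003,  0.0036, -0.0004]), array([1.01, 0.09, 0.02]))
16 (array([-0.0003,  0.0072, -0.0004]), array([2.01, 0.09, 0.02]))
16.5 (array([-0.0003,  0.009 , -0.0004]), array([2.51, 0.09, 0.02]))
17 (array([-0.0003,  0.0108, -0.0004]), array([3.01, 0.09, 0.02]))
17.5 (array([-0.0003,  0.0126, -0.0004]), array([3.51, 0.09, 0.02]))
18 (array([-0.0003,  0.0144, -0.0003]), array([4.01, 0.09, 0.01]))
```

>>> move_arm([
  [[-0.0003,0.0018,-0.0006,0.5,0.09,0,0],[-0.0003,0.0036,-0.0006,1,0.09,0,0],[-0.0003,0.0054,-0.0006,1.5,0.09,0,0],[-0.0003,0.0072,-0.0006,2,0.09,0,0],[-0.0003,0.009,-0.0006,2.5,0.09,0,0],[-0.0003,0.0104,-0.0006,2.9,0.09,0,0],[-0.0003,0.0104,-0.0006,2.9,0.09,0,0],[-0.0003,0.0104,-0.0006,2.9,0.09,0,0]],
])

```text
clock: 7.45
eef_pos: [0.556, 0.1984, 0.2005]
eef_rot: [0.0, -0.004, 0.989, -0.147]
force: [-3.0, 1.2, 5.8]
width: 0.103
gripper_force: 30.0
```

>>> move_arm([
  [[0,0.0009,0,0.25,0,0,0],[0,0.0009,0,0.25,0,0,0]],
])

```text
clock: 7.65
eef_pos: [0.556, 0.1993, 0.2002]
eef_rot: [0.0, -0.004, 0.989, -0.149]
force: [-2.5, 0.9, 5.0]
width: 0.106
gripper_force: 30.0
```

>>> move_arm([
  [[0,0.0009,0,0.25,0,0,0],[0,0.0009,0,0.25,0,0,0]],
])

```text
clock: 7.85
eef_pos: [0.5559, 0.2002, 0.2]
eef_rot: [0.0, -0.004, 0.988, -0.152]
force: [-1.1, 0.9, 5.3]
width: 0.106
gripper_force: 30.0
```

>>> move_arm([
  [[0,0.0009,0,0.25,0,0,0],[0,0.0009,0,0.25,0,0,0]],
])

```text
clock: 8.05
eef_pos: [0.556, 0.2008, 0.1997]
eef_rot: [0.001, -0.004, 0.988, -0.154]
force: [-2.0, 0.1, 5.6]
width: 0.109
gripper_force: 30.0
```

>>> move_arm([
  [[0,0.0007,0,0.2,0,0,0],[0,0.0007,0,0.2,0,0,0]],
])

```text
clock: 8.25
eef_pos: [0.556, 0.201, 0.1996]
eef_rot: [0.0, -0.004, 0.988, -0.156]
force: [-0.8, -2.7, 5.8]
width: 0.106
gripper_force: 30.0
```

Run:
```python
from h import *
s=bot.read_state(); p,Rm=pose(s); print(p,s["force"],s["moment"],s["clock"])
print("tilt",np.degrees(np.arcsin(-Rm[1,2])),"corner",p+.207*Rm[:,2]+.008*Rm[:,1])
f,W,c=cap("side","pics/side2.png"); np.savez("side2.npz",f=f,W=W)
f,W,c=cap("scene","pics/scene2.png"); np.savez("scene2.npz",f=f,W=W)
a=cv2.imread("pics/scene2.png")[140:290,320:470]; cv2.imwrite("pics/c2.png",cv2.resize(a,None,fx=4,fy=4,interpolation=3))
```

```text
[0.55601356 0.20095661 0.19956343] [-0.80883556 -2.74332769  5.84728743] [-0.71456397  0.10089881 -0.11171578] 8.25
tilt 17.963386673709827 corner [5.56406428e-01 1.44725647e-01 1.87093948e-04]
```

View pics/c2.png

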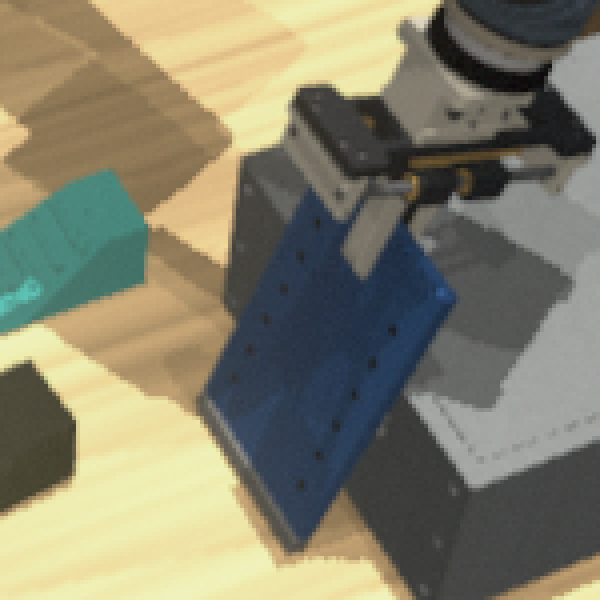

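Contact shows in the forces: the wall pushes back with about 3 N and the foot is down. The picture shows the foot along (205,400)–(300,545) and the panel against the cabinet's top edge. Opening now and withdrawing along the panel.

>>> move_arm([
  [[0,0,-0.0003,0,0,0,0],[0,0,-0.0003,0,0,0,0.2],[0,0,-0.0003,0,0,0,0.42],[0,0,-0.0003,0,0,0,0.42],[0,0,-0.0003,0,0,0,0.42],[0,0,-0.0003,0,0,0,0.42],[0,0,-0.0003,0,0,0,0.42],[0,0,-0.0003,0,0,0,0.42]],
])

```text
clock: 9.15
eef_pos: [0.5558, 0.2014, 0.1995]
eef_rot: [0.0, -0.004, 0.988, -0.155]
force: [0.1, 0.2, 0.8]
width: 0.42
gripper_force: 0.0
```

>>> move_arm([
  [[0,0,-0.015,0,0,0,0.42],[0,0,-0.03,0,0,0,0.42],[0,0,-0.05,0,0,0,0.42],[0,0,-0.075,0,0,0,0.42],[0,0,-0.1,0,0,0,0.6],[0,0,-0.12,0,0,0,1]],
])

```text
clock: 9.75
eef_pos: [0.5557, 0.2386, 0.3152]
eef_rot: [0.001, -0.004, 0.988, -0.155]
force: [0.7, 0.1, 1.0]
width: 0.544
gripper_force: 0.0
```

Run:
```python
from h import *
s=bot.read_state(); p,Rm=pose(s); print(p,s["force"],s["clock"],s["joints"].round(2))
o=np.array([.5564,.1372,.0026])
for n in("scene","side"):
    f,W,c=cap(n,f"pics/{n}3.png"); np.savez(n+"3.npz",f=f,W=W); f=f.astype(int)
    x,y,z=W[...,0],W[...,1],W[...,2]
    k=(f[...,2]>f[...,0]+25)&(x>.46)&(x<.65)&(y>.1)&(y<.25)&(z>.03)&(z<.23)
    q=W[k]; m=abs(q[:,1]-.13-.32*q[:,2])<.02; q=q[m]
    a=np.linalg.lstsq(np.c_[q[:,0]-.556,q[:,2],np.ones(len(q))],q[:,1],rcond=None)[0]
    print(n,len(q),"yaw",np.degrees(a[0]),"tilt",np.degrees(np.arctan(a[1])),"outer face y at z=0",a[2],"x",np.percentile(q[:,0],[1,50,99]))
    ch=(x>.42)&(x<.54)&(y>-.16)&(y<.06)&(z>.058)&(z<.075)&(f.max(-1)<70)
    (cc,sz,an)=cv2.minAreaRect(W[ch][:,:2].astype(np.float32)*1000); print(" chock top",cc,sz,an)
```

```text
[0.55566116 0.23861865 0.31523096] [0.65728122 0.13191097 0.98846727] 9.75 [ 0.46  0.46  1.28 -0.28  1.54 -1.09]
scene 2617 yaw 0.9035973240375719 tilt 17.966766510790002 outer face y at z=0 0.13187513769600462 x [0.4901695  0.56285826 0.62519962]
 chock top (0.0, 0.0) (0.0, 0.0) 0.0
side 2191 yaw 0.5297492450300609 tilt 17.991814349184537 outer face y at z=0 0.13034596288565187 x [0.48577704 0.55270466 0.62245333]
 chock top (472.4910888671875, -7.923288345336914) (57.66900634765625, 45.659507751464844) 7.671204090118408
```

Run:
```python
from h import *
tx=np.array([-.1132,.9936,0]); Rt=np.stack([tx,np.cross([0,0,-1],tx),[0,0,-1]],1)
p,Rm=pose(); d=R.from_matrix(Rm.T@Rt).as_rotvec(degrees=True); print(d,np.linalg.norm(d))
print(delta((np.array([.476,0,.22]),Rt)))
P0,P1=np.array([.556,.1,.32]),np.array([.476,0,.22])
for i in range(1,9):
    a=d*i*8.3/np.linalg.norm(d); q=p+(P0-p)*min(i/3,1) if i<4 else P0+(P1-P0)*(i-3)/7
    print([*np.round(Rm.T@(q-p),3).tolist(),*a.round(1).tolist(),1])
```

```text
[-14.30252555  13.13544959  83.2506707 ] 85.48553353868978
(array([ 0.0826, -0.1978,  0.1639]), array([-14.3 ,  13.14,  83.25]))
[0.0, -0.045, 0.013, -1.4, 1.3, 8.1, 1]
[0.001, -0.089, 0.026, -2.8, 2.6, 16.2, 1]
[0.001, -0.134, 0.039, -4.2, 3.8, 24.2, 1]
[0.013, -0.143, 0.057, -5.6, 5.1, 32.3, 1]
[0.025, -0.152, 0.074, -6.9, 6.4, 40.4, 1]
[0.036, -0.161, 0.092, -8.3, 7.7, 48.5, 1]
[0.048, -0.17, 0.11, -9.7, 8.9, 56.6, 1]
[0.059, -0.179, 0.128, -11.1, 10.2, 64.7, 1]
```

>>> move_arm([
  [[0,-0.045,0.013,-1.4,1.3,8.1,1],[0.001,-0.089,0.026,-2.8,2.6,16.2,1],[0.001,-0.134,0.039,-4.2,3.8,24.2,1],[0.013,-0.143,0.057,-5.6,5.1,32.3,1],[0.025,-0.152,0.074,-6.9,6.4,40.4,1],[0.036,-0.161,0.092,-8.3,7.7,48.5,1],[0.048,-0.17,0.11,-9.7,8.9,56.6,1],[0.059,-0.179,0.128,-11.1,10.2,64.7,1]],
])

```text
clock: 10.65
eef_pos: [0.4971, 0.0273, 0.2451]
eef_rot: [-0.001, 0.539, 0.841, -0.039]
force: [0.4, -0.4, 0.1]
width: 1.0
gripper_force: 0.0
```

Run:
```python
from h import *
tx=np.array([-.1132,.9936,0]); Rt=np.stack([tx,np.cross([0,0,-1],tx),[0,0,-1]],1)
p,Rm=pose(); print(p,delta((np.array([.476,0,.22]),Rt)))
```

```text
[0.49706656 0.02727843 0.24512059] (array([-0.0149, -0.0287,  0.0277]), array([-3.46,  2.92, 18.15]))
```

>>> move_arm([
  [[-0.006,-0.012,0.01,-1.5,1.3,8,1],[-0.012,-0.024,0.02,-3,2.6,16,1],[-0.0149,-0.0287,0.0277,-3.46,2.92,18.2,1],[-0.0149,-0.0287,0.0277,-3.46,2.92,18.2,1],[-0.0149,-0.0287,0.0277,-3.46,2.92,18.2,1]],
])

```text
clock: 11.15
eef_pos: [0.4776, 0.0009, 0.2217]
eef_rot: [0.0, 0.663, 0.749, -0.001]
force: [0.2, -0.4, 0.8]
width: 1.0
gripper_force: 0.0
```

Run:
```python
from h import *
s=bot.read_state();p,Rm=pose(s); print(p,Rm.round(3).tolist(),s["clock"])
f,W,c=cap("wrist","pics/w4.png"); f=f.astype(int); x,y,z=W[...,0],W[...,1],W[...,2]
box=(x>.42)&(x<.54)&(y>-.16)&(y<.07)
k=box&(abs(z-.065)<.005)&(f.max(-1)<90)
print(k.sum(),cv2.minAreaRect(W[k][:,:2].astype(np.float32)*1000),np.median(z[k]))
k=box&(z>.008)&(z<.075)&(f.max(-1)<90)
print(k.sum(),cv2.minAreaRect(W[k][:,:2].astype(np.float32)*1000))
```

```text
[0.47760748 0.000867   0.22165669] [[-0.122, 0.993, -0.0], [0.993, 0.122, -0.001], [-0.001, -0.0, -1.0]] 11.15
2864 ((477.2000427246094, -2.197225570678711), (62.0714225769043, 53.11457824707031), 6.946766376495361) 0.06529446137321979
6944 ((479.9565124511719, -66.00906372070312), (119.92635345458984, 187.862548828125), 0.030221838504076004)
```

View pics/w4.png

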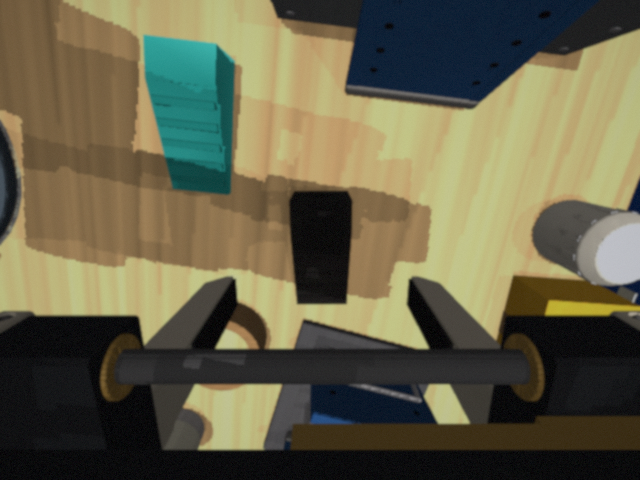

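The wrist view shows the black chock at ≈(320,245), back upwards in the image. The turquoise decoy is at ≈(190,115), and the leaning panel's foot runs from (347,92) to (475,105). Nothing is in the fingers' way.

```bash
cat >> h.py <<'E'
def chock_target(bx,by,yaw,tilt=25,z0=0.0,back=.020,gh=.034):
    a=np.radians(yaw); ax=np.array([np.cos(a),np.sin(a),0]); ay=np.array([-ax[1],ax[0],0])
    t=np.radians(tilt); tz=np.sin(t)*ax-np.cos(t)*np.array([0,0,1]); ty=-ay
    Rt=np.stack([np.cross(ty,tz),ty,tz],1)
    return np.array([bx,by,z0+gh])-back*ax+.0188*tz, Rt
E
python3 - <<'E'
from h import *
A=chock_target(.474,.0243,97,z0=.09); B=chock_target(.474,.0243,97)
print(A[0],B[0],delta(A)); print("then",delta(B,A))
E
```

```text
[0.47546911 0.01233508 0.10696141] [0.47546911 0.01233508 0.01696141] (array([ 0.0117, -0.0011,  0.1149]), array([ 3.000e-02,  2.508e+01, -2.000e-02]))
then (array([-0.038 ,  0.    ,  0.0816]), array([0., 0., 0.]))
```

>>> move_arm([
  [[0.003,0,0.02,0,8,0,1],[0.006,0,0.05,0,16,0,1],[0.009,-0.001,0.085,0,24,0,1],[0.0117,-0.0011,0.1149,0,25.1,0,1],[0.0117,-0.0011,0.1149,0,25.1,0,1]],
])

```text
clock: 11.7
eef_pos: [0.4735, 0.0124, 0.1039]
eef_rot: [-0.165, 0.648, 0.73, 0.143]
force: [0.1, 0.1, 0.5]
width: 1.001
gripper_force: 0.0
```

>>> move_arm([
  [[-0.012,0,0.026,0,0,0,1],[-0.026,0,0.056,0,0,0,1],[-0.038,0,0.0816,0,0,0,1],[-0.038,0,0.0816,0,0,0,1],[-0.038,0,0.0816,0,0,0,0.8],[-0.038,0,0.0816,0,0,0,0.8],[-0.038,0,0.0816,0,0,0,0.8]],
])

```text
clock: 12.4
eef_pos: [0.4759, 0.0121, 0.0184]
eef_rot: [-0.161, 0.648, 0.731, 0.145]
force: [0.3, -0.1, 0.3]
width: 0.817
gripper_force: 0.0
```

Run:
```python
from h import *
s=bot.read_state();p,Rm=pose(s); print(p,s["force"],s["clock"],s["width"],delta(chock_target(.474,.0243,97)))
```

```text
[0.47594219 0.01212494 0.01837198] [ 0.31475469 -0.09196731  0.27217634] 12.4 0.8167260484942603 (array([-0.0004, -0.0004,  0.0014]), array([ 0.21,  0.02, -0.06]))
```

>>> move_arm([
  [[0,0,0,0,0,0,0.4],[0,0,0,0,0,0,0.4],[0,0,0,0,0,0,0.4],[0,0,0,0,0,0,0.4],[0,0,0,0,0,0,0.4],[0,0,0,0,0,0,0.4]],
])

```text
clock: 13.0
eef_pos: [0.4752, 0.0122, 0.0173]
eef_rot: [-0.162, 0.648, 0.73, 0.144]
force: [-0.7, -1.1, 7.5]
width: 0.665
gripper_force: 30.0
```

Run:
```python
from h import *
s=bot.read_state();p,Rm=pose(s); print(p,Rm.round(4).tolist(),s["force"],s["moment"])
A=chock_target(.5563,.105,90.5,z0=.03); print("tool dev from model",delta(chock_target(.474,.0243,97)))
print("up 30mm",Rm.T@[0,0,.03]); print("to hover",delta(A))
```

```text
[0.47516357 0.0122001  0.01733275] [[-0.1081, 0.9929, -0.0497], [0.8994, 0.1189, 0.4206], [0.4236, 0.0007, -0.9059]] [-0.6656065  -1.09064725  7.54359811] [0.01996356 0.42468286 0.17358311]
tool dev from model (array([-0.0001,  0.0003,  0.0004]), array([ 0.11, -0.06, -0.14]))
up 30mm [ 1.27071159e-02  2.18143649e-05 -2.71758851e-02]
to hover (array([0.0764, 0.0903, 0.0031]), array([-2.64, -0.06,  5.75]))
```

>>> move_arm([
  [[0.006,0,-0.013,0,0,0,0.4],[0.0127,0,-0.0272,0,0,0,0.4],[0.027,0.018,-0.022,-0.5,0,1.1,0.4],[0.04,0.036,-0.016,-1,0,2.3,0.4],[0.053,0.054,-0.01,-1.5,0,3.4,0.4],[0.065,0.073,-0.003,-2.1,0,4.6,0.4],[0.0764,0.0903,0.0031,-2.64,-0.06,5.75,0.4],[0.0764,0.0903,0.0031,-2.64,-0.06,5.75,0.4]],
])

```text
clock: 13.8
eef_pos: [0.5571, 0.0944, 0.0469]
eef_rot: [-0.154, 0.687, 0.694, 0.152]
force: [-0.5, -0.3, -4.6]
width: 0.665
gripper_force: 30.0
```

>>> move_arm([
  [[0,0,0,0,0,0,0.4],[0,0,0,0,0,0,0.4]],
])

```text
clock: 14.0
eef_pos: [0.5556, 0.0926, 0.0465]
eef_rot: [-0.154, 0.687, 0.693, 0.152]
force: [0.4, -0.5, -4.6]
width: 0.663
gripper_force: 30.0
```

Run:
```python
from h import *
s=bot.read_state();p,Rm=pose(s); print(p,s["force"],s["moment"],s["gripper_force"],s["clock"],delta(chock_target(.5563,.105,90.5,z0=.03)))
for n in("scene","side"):
    f,W,c=cap(n,f"pics/{n}5.png"); f=f.astype(int); x,y,z=W[...,0],W[...,1],W[...,2]
    k=(f.max(-1)<75)&(x>.48)&(x<.63)&(y>-.05)&(y<.12)&(z>.03)&(z<.105)
    q=W[k]; print(n,len(q),np.percentile(q,[2,50,98],axis=0).round(3).tolist())
    k=(f[...,2]>f[...,0]+25)&(x>.46)&(x<.65)&(y>.1)&(y<.25)&(z>.03)&(z<.23)
    q=W[k]; q=q[abs(q[:,1]-.13-.32*q[:,2])<.02]
    a=np.linalg.lstsq(np.c_[q[:,0]-.556,q[:,2],np.ones(len(q))],q[:,1],rcond=None)[0]
    print(n,"panel yaw",np.degrees(a[0]),"tilt",np.degrees(np.arctan(a[1])),a[2])
a=cv2.imread("pics/scene5.png")[170:290,290:430];b=cv2.imread("pics/side5.png")[190:310,230:370]
cv2.imwrite("pics/pair5.png",cv2.resize(np.hstack([a,b]),None,fx=2.8,fy=2.8,interpolation=3))
```

```text
[0.55563878 0.09256421 0.04648788] [ 0.42032862 -0.46692915 -4.61267333] [-0.39361348 -0.00217092  0.00414423] 29.97345983865671 14.0 (array([ 0.0005,  0.0008, -0.0003]), array([-0.05,  0.02, -0.03]))
scene 794 [[0.53, -0.034, 0.035], [0.562, 0.007, 0.06], [0.589, 0.076, 0.095]]
scene panel yaw 1.001258345379886 tilt 18.00424009296708 0.13171220556529334
side 666 [[0.524, -0.038, 0.036], [0.55, 0.013, 0.061], [0.583, 0.073, 0.094]]
side panel yaw 1.6472582223474093 tilt 18.046942679540866 0.13100556373841943
```

View pics/pair5.png

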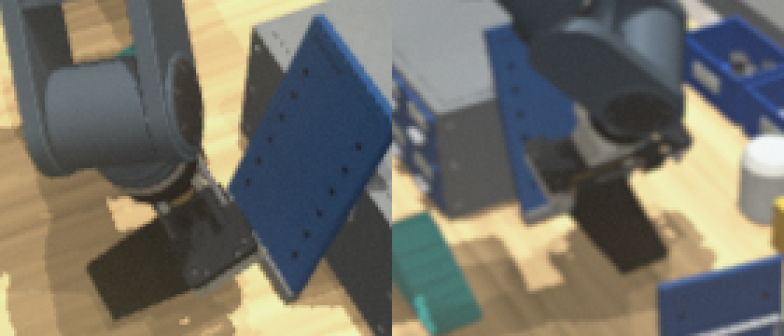

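The chock is held level about 30 mm up, its back facing the middle of the foot (left crop: back near (245,240), foot from (232,190) to (290,298)). Lowering now.

>>> move_arm([
  [[-0.004,0.0005,0.009,0,0,0,0.4],[-0.008,0.0008,0.018,0,0,0,0.4],[-0.0106,0.0008,0.0227,0,0,0,0.4],[-0.0116,0.0008,0.0249,0,0,0,0.4],[-0.0116,0.0008,0.0249,0,0,0,0.4],[-0.0116,0.0008,0.0249,0,0,0,0.4]],
])

```text
clock: 14.7
eef_pos: [0.5572, 0.093, 0.019]
eef_rot: [-0.154, 0.687, 0.693, 0.152]
force: [-0.2, 0.1, -5.4]
width: 0.666
gripper_force: 30.0
```

>>> move_arm([
  [[0.004,0,0.002,0,0,0,0.4],[0.009,0,0.0042,0,0,0,0.4],[0.0136,0,0.0063,0,0,0,0.4],[0.0163,0,0.0076,0,0,0,0.4],[0.0163,0,0.0076,0,0,0,0.4],[0.0163,0,0.0076,0,0,0,0.4]],
])

```text
clock: 15.3
eef_pos: [0.5569, 0.111, 0.0189]
eef_rot: [-0.154, 0.687, 0.693, 0.152]
force: [0.3, -1.1, -5.6]
width: 0.661
gripper_force: 30.0
```

Run:
```python
from h import *
s=bot.read_state();p,Rm=pose(s); print(p,s["force"],s["moment"],s["clock"],delta(chock_target(.5563,.1295,90.5,z0=.0)))
```

```text
[0.55689675 0.11104286 0.01894825] [ 0.2527413  -1.07645589 -5.55246034] [-0.40843373  0.01536035  0.06350718] 15.3 (array([ 0.005 , -0.0004,  0.0045]), array([-0.01,  0.02,  0.  ]))
```

>>> move_arm([
  [[0.0018,0,0.0008,0,0,0,0.4],[0.0032,0,0.0015,0,0,0,0.4],[0.0036,0,0.0017,0,0,0,0.4],[0.0036,0,0.0017,0,0,0,0.4]],
])

```text
clock: 15.7
eef_pos: [0.5568, 0.115, 0.0189]
eef_rot: [-0.154, 0.687, 0.693, 0.152]
force: [-1.0, 0.2, -5.0]
width: 0.665
gripper_force: 30.0
```

>>> move_arm([
  [[0.0009,0,0.0004,0,0,0,0.4],[0.0009,0,0.0004,0,0,0,0.4],[0.0009,0,0.0004,0,0,0,0.4]],
])

```text
clock: 16.0
eef_pos: [0.5569, 0.1159, 0.0189]
eef_rot: [-0.154, 0.687, 0.693, 0.152]
force: [-0.2, 0.6, -5.1]
width: 0.666
gripper_force: 30.0
```

>>> move_arm([
  [[0.0006,0,0.0003,0,0,0,0.4],[0.0006,0,0.0003,0,0,0,0.4],[0.0006,0,0.0003,0,0,0,0.4]],
])

```text
clock: 16.3
eef_pos: [0.5569, 0.1166, 0.0189]
eef_rot: [-0.154, 0.687, 0.693, 0.152]
force: [0.2, -0.4, -4.5]
width: 0.668
gripper_force: 30.0
```

>>> move_arm([
  [[0.0005,0,0.0002,0,0,0,0.4],[0.0005,0,0.0002,0,0,0,0.4],[0.0005,0,0.0002,0,0,0,0.4]],
])

```text
clock: 16.6
eef_pos: [0.5569, 0.1172, 0.0189]
eef_rot: [-0.154, 0.687, 0.693, 0.152]
force: [-0.1, -0.8, -5.2]
width: 0.663
gripper_force: 30.0
```

>>> move_arm([
  [[0.0005,0,0.0002,0,0,0,0.4],[0.0005,0,0.0002,0,0,0,0.4],[0.0005,0,0.0002,0,0,0,0.4]],
])

```text
clock: 16.9
eef_pos: [0.5569, 0.1175, 0.0189]
eef_rot: [-0.154, 0.687, 0.693, 0.152]
force: [-0.2, -1.4, -5.3]
width: 0.666
gripper_force: 30.0
```

>>> move_arm([
  [[0.0005,0,0.0002,0,0,0,0.4],[0.0005,0,0.0002,0,0,0,0.4],[0.0005,0,0.0002,0,0,0,0.4]],
])

```text
clock: 17.2
eef_pos: [0.5569, 0.1181, 0.0189]
eef_rot: [-0.154, 0.687, 0.693, 0.152]
force: [-0.1, -2.7, -5.4]
width: 0.67
gripper_force: 30.0
```

>>> move_arm([
  [[-0.0003,0,0.0007,0,0,0,0.4],[-0.0006,0,0.0013,0,0,0,0.4],[-0.0006,0,0.0013,0,0,0,0.4]],
])

```text
clock: 17.5
eef_pos: [0.5571, 0.1181, 0.0176]
eef_rot: [-0.154, 0.687, 0.693, 0.152]
force: [-0.3, -3.6, -2.5]
width: 0.666
gripper_force: 30.0
```

>>> move_arm([
  [[-0.0001,0,0.0003,0,0,0,0.4],[-0.0001,0,0.0003,0,0,0,0.4]],
])

```text
clock: 17.7
eef_pos: [0.557, 0.1182, 0.0174]
eef_rot: [-0.154, 0.687, 0.693, 0.152]
force: [0.7, -4.8, -1.2]
width: 0.67
gripper_force: 30.0
```

>>> move_arm([
  [[-0.0002,0,0.0003,0,0,0,0.4],[-0.0002,0,0.0003,0,0,0,0.4],[-0.0002,0,0.0003,0,0,0,0.7],[-0.0002,0,0.0003,0,0,0,0.95],[-0.0002,0,0.0003,0,0,0,0.95],[-0.0002,0,0.0003,0,0,0,0.95],[-0.0002,0,0.0003,0,0,0,0.95]],
])

```text
clock: 18.4
eef_pos: [0.5568, 0.1183, 0.0169]
eef_rot: [-0.154, 0.687, 0.693, 0.152]
force: [0.2, 0.2, -0.0]
width: 0.938
gripper_force: 0.0
```

>>> move_arm([
  [[0,0,-0.01,0,0,0,0.95],[0,0,-0.03,0,0,0,0.95],[0,0,-0.06,0,0,0,0.95],[0,0,-0.1,0,0,0,0.95],[0,0,-0.13,0,0,0,0.95],[0,0,-0.15,0,0,0,0.95],[0,0,-0.15,0,0,0,0.95]],
])

```text
clock: 19.1
eef_pos: [0.5587, 0.0536, 0.1557]
eef_rot: [-0.152, 0.688, 0.693, 0.154]
force: [-0.2, 0.6, -0.6]
width: 0.95
gripper_force: 0.0
```

Run:
```python
from h import *
s=bot.read_state();p,Rm=pose(s); print(p,s["force"],s["clock"],s["width"])
for n in("wrist","scene","side"):
    f,W,c=cap(n,f"pics/{n}6.png"); np.savez(n+"6.npz",f=f,W=W); f=f.astype(int); x,y,z=W[...,0],W[...,1],W[...,2]
    k=(f.max(-1)<90)&(abs(z-.065)<.005)&(x>.5)&(x<.62)&(y>.05)&(y<.14)
    if k.sum()>20: print(n,"chock top",k.sum(),cv2.minAreaRect(W[k][:,:2].astype(np.float32)*1000),np.median(z[k]))
    k=(f[...,2]>f[...,0]+25)&(x>.46)&(x<.65)&(y>.1)&(y<.25)&(z>.03)&(z<.23)
    q=W[k]; q=q[abs(q[:,1]-.13-.32*q[:,2])<.02]
    if len(q)<50: continue
    a=np.linalg.lstsq(np.c_[q[:,0]-.556,q[:,2],np.ones(len(q))],q[:,1],rcond=None)[0]
    print(n,"panel yaw",np.degrees(a[0]),"tilt",np.degrees(np.arctan(a[1])),a[2],np.percentile(q[:,0],[1,99]))
```

```text
[0.55871347 0.0535571  0.15572864] [-0.18998686  0.59501966 -0.62808024] 19.1 0.9502520023144002
wrist chock top 4105 ((557.7894897460938, 103.61180114746094), (62.03801345825195, 53.55732345581055), 0.9151929616928101) 0.06513327635543795
wrist panel yaw 0.5756645278190434 tilt 17.820146726255494 0.13116996155719368 [0.48757735 0.62329937]
scene chock top 262 ((561.28515625, 105.0557861328125), (61.07676696777344, 60.09397888183594), 5.408033847808838) 0.0647423849685008
scene panel yaw 1.0517892648787828 tilt 17.76178727562288 0.1324434935471117 [0.48904825 0.6250458 ]
side chock top 163 ((555.5479125976562, 101.859619140625), (58.74917984008789, 63.0090446472168), 86.27778625488281) 0.06396595695286621
side panel yaw 0.8419877544288011 tilt 17.79559682000682 0.13103632871666515 [0.4851195  0.62035848]
```

View pics/wrist6.png

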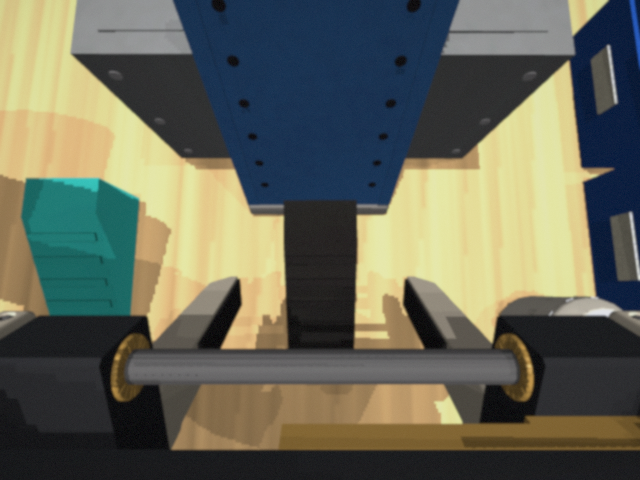

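The wrist view shows the chock centred on the foot, its back at (285–357,203) against the foot from (250,210) to (388,210). The panel leans squarely on the cabinet at about 17.8°, and the gripper is clear.

```bash
python3 -c "
from plant import job; print(job.close_job())"
```

```text
the job is handed in; nothing more can be done
None
```

I handed the job in at about 19 s of the 61 s: the tallest blue divider leans on the cabinet's right side at about 17.8°, square and with its whole width on it. The chock is flat on the bench, its back up against the foot and within about 2 mm of its middle. I judged that it touches from the push force and the wrist camera, not from a view of the joint itself.

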